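Seat the mould cup and run the slide

TASK

The tall graphite mould cup is stuck partway down in the sprung holder of the slide carriage: twist it down until it sits fully home on the bottom, with the tab on its rim pointing at the carriage's wooden handle. Then check that the slide runs free: run the carriage all the way to the low square stop, then all the way back to the round-post end, and leave it there with the cup still home. Leave the squat spare cup and the glass jar beside the slide standing where they are.

Things in the scene. Friction and masses are not known exactly. Their poses are not given: they have to be found in the camera images.
- cup: tall dark graphite cup, a cylinder 50 mm across, 80 mm tall, open on top, 0.2-0.4 kg, loose. Origin: centre of its underside; z up, y towards its rim tab. Starts upright in the sprung holder, 12-15 mm above the pocket floor, tab 40-85 degrees counter-clockwise (from above) of the handle's direction. Pushed straight it needs 20-30 N; while turned (0.4-0.7 N m) it sinks far more easily
- tab (a point): point on the rim tab of the cup (tab 12 mm wide, 6 mm thick, flush with the rim, its end 43 mm from the cup's axis); the point lies 36 mm from the axis and 77 mm above the cup's underside
- pocket_floor (a point): centre of the holder's pocket floor on the carriage, where the cup's underside must end; z up, y along the rail towards the handle and the square stop. Moves with the carriage. The holder is a round steel collar 77 mm across, its top face 34 mm above this point, so the seated cup stands 46 mm above the collar
- handle (a point): upright wooden blade on the carriage, 12 mm thick across the rail, 26 mm wide along the rail, 62 mm tall; the point is on its mid-plane, 15 mm below its top and 47 mm above the pocket floor level, 87 mm along the rail from the pocket's centre. Its axes are those of pocket_floor
- carriage (a joint): position of the carriage along the rail in m: 0 against the round post, 0.150 against the low square stop; starts at about 0.07. It grows along y of pocket_floor and stays where it is left; about 3 N to slide (6 N s/m damping besides)
- slide: the fixed slide base, plate 100 by 400 mm with a rail along its y axis; the round post (30 mm across, 70 mm tall) stands at its -y end, the square aluminium stop (80 by 24 mm, 42 mm tall) at +y. Origin on the bench under the rail, z up. Pocket centre at y = -0.097 m + carriage position, pocket floor 44 mm and handle top 106 mm above the bench
- spare_cup: squat spare graphite cup, 62 mm across, 55 mm tall, no tab, loose on the bench beside the slide; origin at the centre of its underside. Leave it
- jar: open clear glass jar, 64 mm across the rim, 85 mm tall, loose on the bench beside the slide; origin at the centre of its underside. Leave it
Mind the look-alikes: they are no part of the job. Leave any blue or purple look-alike of the cup alone.

How it is judged:
By the outcome, as a careful person would: the job done as asked, in the order asked, and still so for the second after the job is handed in, with the robot touching nothing.
It also fails if it takes over 54 s, if anything falls off the work surface, if the arm or the gripper's body presses on something with over 40 N, if the wrist force passes 120 N, or if a joint passes its speed limit or range.

ROBOT

A 7-joint arm with a two-finger parallel gripper is mounted at the origin on the work surface. World frame = base frame: x ahead of the robot, y to its left, z up, the work surface at z = 0. Lengths are in m, angles in rad, forces in N, time in s.
With the tool pointing down it reaches from about 0.425 to 0.925 m from the base axis. Payload 6.8 kg.
Tool frame: the origin (TCP) lies on the centre line of the jaws, within the pads' length; the fingertips stand 17 mm ahead of it and the grasp point (between the pads) lies 2 mm behind it; z points along the fingers, y is the direction in which the jaws open and shut (so a half turn about z gives the same grasp; the last joint's range is limited). The gripper opens to 88 mm and grips with 3 to 60 N. Pads are 20 mm wide; open, the fingers measure 115 mm over their backs; the gripper's body (75 mm by 178 mm) begins 61 mm behind the grasp point.
Start: joints at [-1.312, 0.477, 0.022, 1.555, -0.011, 1.109, -0.083], TCP at [0.242, 0.63, 0.208] pointing down, gripper open.
Joint ranges: [-2.96, 2.96], [-0.34, 2.1], [-1.41, 1.46], [0.24, 2.44], [-1.37, 4.51], [0.17, 1.92], [-2.96, 2.96]. Speed limits (rad/s): [2.39, 2.39, 3.14, 3.14, 3.14, 3.14, 3.14].

INTERFACE

Orientations are given as a 3x3 rotation matrix whose columns are the frame's x, y, z axes.
In Python, from plant import manip gives the robot as it stands.
- The arm moves only by the tool drive_tool, never from a script. Its argument "series" is a list of rows, each a list of 3 entries, a list of its own where there are three numbers: the opening, from 0 (shut) to 1 (fully open), then the shift along the tool's x, y, z in cm, then the turn, a rotation vector about the tool's x, y, z in rad. In form: [[fingers, [x, y, z], [ax, ay, az]], ...]. A call has exactly 10 rows; each row is the pose to reach, as a shift and turn from the pose commanded when the call began, along the tool's axes at that moment; what a row does not reach only later rows make up. A row lasts 1/8 s, in which the tool goes at most 62.5 mm and 10.7 degrees, less where a joint would pass 70% of its speed; a pose out of reach is approached as far as the arm can. A call with a gripper value outside its range is refused whole. The fingers move at their own pace and stop on an object; the grip force is fixed at half the most. Time passes only in rows, so rows that repeat a pose let the fingers close, or fill a call up. It gives the time, the measured TCP pose, the force and the opening at its end, in the units of the state.
- manip.sense(): the state, without advancing time (a new reading comes with each control period).
- manip.camera(name): name is "scene" or "top"; returns (picture, depth): 420x560x3 uint8, red, green, blue; 420x560 float32, m along the optical axis (not along the pixel's ray), 0 where there is no reading.
- manip.calibration(name): a dict with "vfov" (degrees; the focal length in pixels is half the picture's height over the tangent of half this angle, whatever the lens; pixels are square), "cx", "cy" (the principal point, pixels), "xyz" and "attitude" of the camera in the world. Camera axes: x right, y up, looking along -z (the intrinsics and any distortion apply to the point x, -y, -z); pixel columns grow to the right and rows downward; lengths in m; the calibration is good to about 2 mm. A picture is of the moment at which its call begins. calibration takes no time and is no camera call.
- manip.sign_off(): hands the job in, once; it reports no verdict.
The state is a dict: "time_s": time; "joint_positions": joint angles; "joint_vel": joint speeds; "joint_efforts": joint torques, N m; "position": TCP position; "tool_rot": TCP orientation; "ft_force": force on the tool from outside, world axes, zero at the start; "torque": the same for the moment, N m; "gripper_width": opening from 0.0 (shut) to 1.0 (fully open).
Only numpy, scipy, OpenCV 4.12 (cv2) and the standard library are available. Lean on these libraries where they do the work, as an engineer would, in place of code of your own. Each camera call takes 0.05 s, during which the arm holds its last target.

## Working session

There is one attempt and no reset: what is moved stays moved. The work goes in short steps, Python scripts to look and compute and a tool call to move; the robot and the scene stay as the last step left them, time stands still between calls to the robot, and variables do not carry over. Pictures are saved under pics/ and viewed, and the job is handed in when it is done.

Besides the shell and the picture viewer there is one more tool, called after "Call:" by a JSON object that holds its "method" and its "body". drive_tool: Moves the arm, as the interface text tells. Its arguments: {"type":"object","properties":{"series":{"type":"array"}},"required":["series"]}

```bash
mkdir -p pics; ls; cat > h.py <<'E'
import numpy as np, cv2
from plant import manip
def save(n,f):
    p,d=manip.camera(n); cv2.imwrite(f'pics/{f}.png',p[:,:,::-1]); np.save(f'pics/{f}.npy',d); return p,d
def K(n):
    c=manip.calibration(n); f=210/np.tan(np.radians(c['vfov'])/2); return c,f
E
python3 - <<'E'
from h import *
for n in('scene','top'):
    print(manip.calibration(n)); save(n,n+'0')
print(manip.sense())
E
```

```text
pics
{'vfov': 56.924616554623164, 'cx': 279.1928883079045, 'cy': 204.79972923553635, 'xyz': array([ 0.79031096, -0.38663541,  0.75287124]), 'attitude': array([[ 0.82401592, -0.4737331 ,  0.31076474],
       [ 0.56649792,  0.68037141, -0.46494607],
       [ 0.0088249 ,  0.55917054,  0.82900569]])}
{'vfov': 49.60846012397582, 'cx': 283.1879017592441, 'cy': 209.72829665036522, 'xyz': array([ 0.35200446, -0.05562964,  0.85415166]), 'attitude': array([[ 0.03999922,  0.97000475, -0.23977248],
       [-0.99919902,  0.03854808, -0.01074087],
       [-0.00117593,  0.24001005,  0.97076969]])}
{'time_s': 0.1, 'joint_positions': array([-1.31210119,  0.47771793,  0.02232106,  1.55629502, -0.0115263 ,
        1.10929103, -0.08306606]), 'joint_vel': array([-0.00046845, -0.00114076,  0.0005385 , -0.00325368, -0.00032779,
       -0.00177782,  0.0003855 ]), 'joint_efforts': array([ 4.34633766e-03, -5.84093857e+01,  1.53976623e+00, -2.73314935e+01,
       -5.42738987e-02,  1.30686251e-02,  6.30951718e-05]), 'position': array([0.24186834, 0.6296005 , 0.20730251]), 'tool_rot': array([[-9.33503740e-01,  3.58567324e-01, -4.91859242e-04],
       [ 3.58567652e-01,  9.33502529e-01, -1.50584969e-03],
       [-8.07966472e-05, -1.58208113e-03, -9.99998745e-01]]), 'ft_force': array([0.04445158, 0.60503148, 0.36465632]), 'torque': array([-0.01717   , -0.02117838, -0.03859391]), 'gripper_width': 0.9987600248442794}
```

View pics/scene0.png

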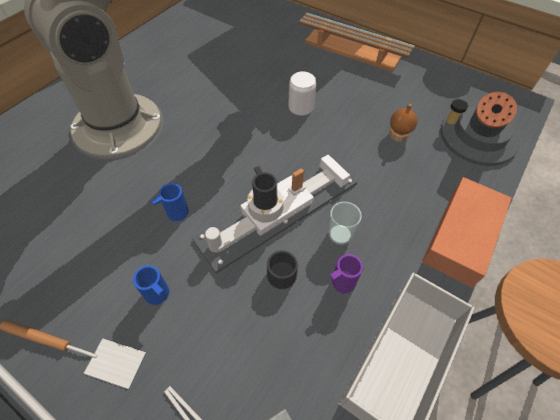

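View pics/top0.png

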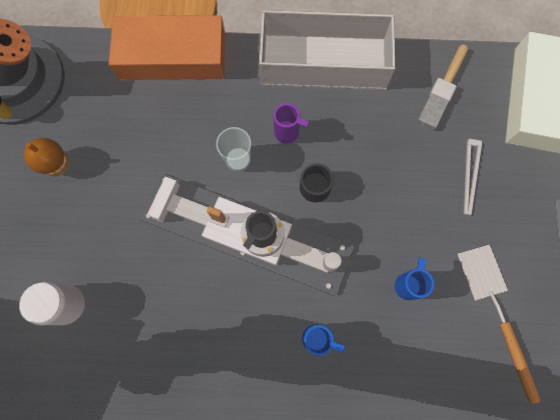

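```bash
cat >> h.py <<'E'
def ray(n,u,v):
    c,f=K(n); d=np.array([(u-c['cx'])/f,-(v-c['cy'])/f,-1.0]); return c['xyz'],c['attitude']@d
def onz(n,u,v,z):
    o,d=ray(n,u,v); return o+d*(z-o[2])/d[2]
def cloud(n,D):
    c,f=K(n); v,u=np.mgrid[:420,:560]; P=np.stack([(u-c['cx'])/f*D,-(v-c['cy'])/f*D,-D],-1)
    return P@c['attitude'].T+c['xyz']
E
python3 - <<'E'
from h import *
a=cv2.imread('pics/top0.png')[170:310,130:370]; b=cv2.imread('pics/scene0.png')[140:270,190:370]
cv2.imwrite('pics/topc.png',cv2.resize(a,None,fx=3.3,fy=3.3,interpolation=2)); cv2.imwrite('pics/scenec.png',cv2.resize(b,None,fx=4.4,fy=4.4,interpolation=2))
for n in('top','scene'):
    P=cloud(n,np.load(f'pics/{n}0.npy')); print(n)
    for (u,v) in ([(332,261),(163,200),(216,214),(262,222),(246,243),(100,250),(300,380),(317,175)] if n=='top' else [(213,235),(334,170),(297,178),(265,180),(258,171),(200,120),(400,300)]): print(u,v,P[v,u].round(4))
E
```

```text
top
332 261 [ 0.4579 -0.135   0.0691]
163 200 [0.5624 0.1766 0.0416]
216 214 [0.5254 0.0663 0.1037]
262 222 [ 0.5224 -0.0103  0.0677]
246 243 [0.472  0.0094 0.1373]
100 250 [ 4.706e-01  2.978e-01 -3.000e-04]
300 380 [ 0.2537 -0.0884  0.0008]
317 175 [ 0.6341 -0.1096  0.0061]
scene
213 235 [ 0.4668 -0.1407  0.0708]
334 170 [0.5737 0.168  0.0415]
297 178 [0.5356 0.0617 0.0947]
265 180 [0.4924 0.0048 0.1161]
258 171 [0.4773 0.0021 0.1377]
200 120 [0.1715 0.1421 0.0008]
400 300 [ 0.8341 -0.0546  0.0784]
```

View pics/topc.png

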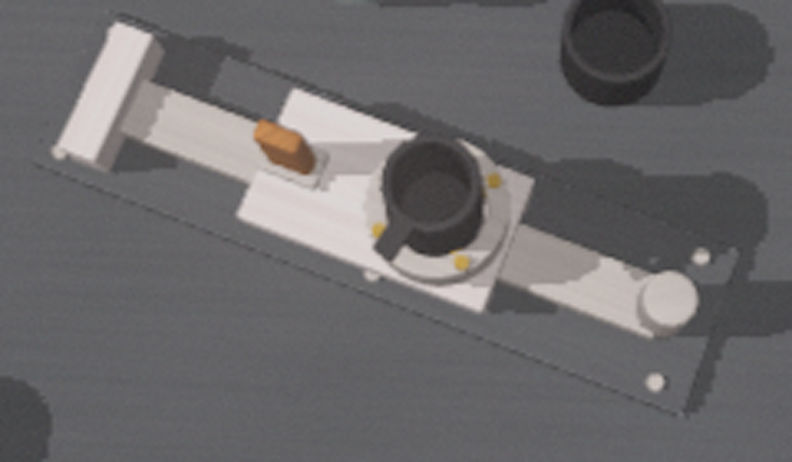

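View pics/scenec.png

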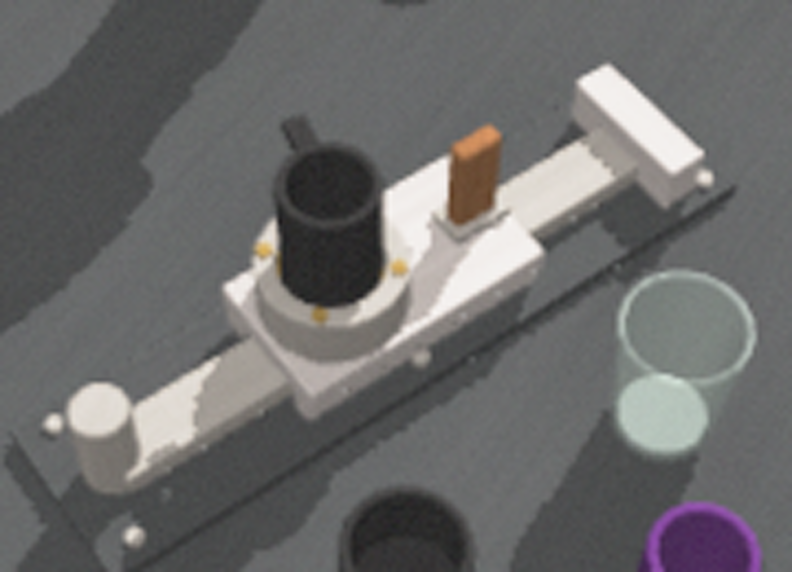

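```bash
cat > m.py <<'E'
from h import *
import sys
from scipy.optimize import least_squares
def go(tag,ctr):
  for n in('top','scene'):
    im=cv2.imread(f'pics/{n}{tag}.png'); P=cloud(n,np.load(f'pics/{n}{tag}.npy')); V=im.max(2)
    hsv=cv2.cvtColor(im,cv2.COLOR_BGR2HSV)
    near=np.hypot(P[...,0]-ctr[0],P[...,1]-ctr[1])<.1
    m=near&(V<110)&(P[...,2]>.085)&(hsv[...,1]<90)
    Q=P[m]; zt=np.percentile(Q[:,2],97); r=Q[Q[:,2]>zt-.006]
    # robust circle R~.0245
    f=lambda p:np.hypot(r[:,0]-p[0],r[:,1]-p[1])-.0235
    s=least_squares(f,r[:,:2].mean(0),loss='soft_l1',f_scale=.002).x
    d=r[:,:2]-s; k=np.hypot(*d.T)>.031; td=d[k].mean(0) if k.any() else [0,0]
    print(n,'rim',s.round(4),'z',zt.round(4),'tab ang',np.degrees(np.arctan2(td[1],td[0])).round(1),k.sum(),np.hypot(*td).round(4))
    o=near&(hsv[...,0]<16)&(hsv[...,1]>110)&(P[...,2]>.06); h=P[o]; t=h[h[:,2]>.1]
    print(' handle',h.mean(0).round(4),'top',t.mean(0).round(4),len(t))
    w=(V>120)&(hsv[...,1]<60)
    for nm,c,z,rad in(('post',(.46,-.138),.069,.03),('stop',(.565,.173),.041,.06)):
      k=w&(np.hypot(P[...,0]-c[0],P[...,1]-c[1])<rad)&(abs(P[...,2]-z)<.004)
      q=P[k]; c2,(w_,h_),a=cv2.minAreaRect(q[:,:2].astype(np.float32)*1000); print(' ',nm,q.mean(0).round(4),np.round(c2,1),np.round([w_,h_,a],1))
if __name__=='__main__': go(sys.argv[1],[float(sys.argv[2]),float(sys.argv[3])])
E
python3 m.py 0 .495 .0
```

```text
top rim [ 0.5008 -0.0109] z 0.1388 tab ang 148.9 40 0.0356
 handle [0.5284 0.0704 0.0961] top [0.53   0.0705 0.1042] 86
  post [ 0.46   -0.1364  0.0684] [ 460.5 -136.6] [28.  27.8 46.2]
  stop [0.5677 0.1794 0.0406] [568.6 179.5] [25.  80.2 70.4]
scene rim [ 0.5032 -0.0122] z 0.1395 tab ang 149.3 26 0.0364
 handle [0.5341 0.0652 0.0885] top [0.533  0.0676 0.1052] 52
  post [ 0.4621 -0.1378  0.0699] [ 461.5 -136.7] [28.1 28.3 18.3]
  stop [0.5712 0.1777 0.0416] [569.6 179. ] [26.2 82.4 72.7]
```

The tall dark tabbed cup in the collar is at top (262,228) and scene (265,190). The squat tabless spare is at top (317,182), and the blue and purple mugs are at (319,340), (414,284) and (288,123). The enlarged crops confirm that the first one is the target, with its tab about 78° counter-clockwise of the handle. I'm moving above it now.

Call:
{"method": "drive_tool", "body": {"series": [[1,[-2.4,-2.5,-0.2],[0,0,0.02]],[1,[-5.7,-6,-0.6],[0,0,0.04]],[1,[-9.5,-10,-1.3],[0,0,0.06]],[1,[-13.5,-14.5,-1.3],[0,0,0.08]],[1,[-17.7,-19,-1.3],[0,0,0.1]],[1,[-22,-23.5,-1.3],[0,0,0.12]],[1,[-26.2,-28,-1.3],[0,0,0.14]],[1,[-30.5,-32.5,-1.3],[0,0,0.16]],[1,[-34.5,-37,-1.3],[0,0,0.17]],[1,[-38,-40.5,-1.3],[0,0,0.17]]]}}

```text
time_s: 1.35
position: [0.4517, 0.1132, 0.2211]
tool_rot: [[-0.859, 0.513, -0.0], [0.513, 0.859, 0.0], [0.0, 0.0, -1.0]]
ft_force: [0.4, -0.2, 0.7]
gripper_width: 1.001
```

Call:
{"method": "drive_tool", "body": {"series": [[1,[-3,-2.3,0],[0,0,0]],[1,[-6.5,-5,0],[0,0,0]],[1,[-9.5,-7.3,0.5],[0,0,0]],[1,[-10.9,-8.3,2],[0,0,0]],[1,[-10.9,-8.3,4],[0,0,0]],[1,[-10.9,-8.3,6.5],[0,0,0]],[1,[-10.9,-8.3,8.5],[0,0,0]],[1,[-10.9,-8.3,10],[0,0,0]],[1,[-10.9,-8.3,10.4],[0,0,0]],[1,[-10.9,-8.3,10.4],[0,0,0]]]}}

```text
time_s: 2.6
position: [0.5029, -0.0113, 0.1173]
tool_rot: [[-0.859, 0.511, 0.0], [0.511, 0.859, -0.0], [-0.0, 0.0, -1.0]]
ft_force: [-0.1, -0.2, -0.2]
gripper_width: 1.003
```

```bash
python3 - <<'E'
from h import *
p,_=save('scene','scene1'); q,_=save('top','top1')
o=np.hstack([cv2.resize(p[120:270,190:340],(400,400)),cv2.resize(q[160:310,180:330],(400,400))]); cv2.imwrite('pics/c1.png',o[:,:,::-1])
s=manip.sense(); print(s['position'],s['ft_force'])
E
```

```text
[ 0.50328197 -0.01128991  0.11776599] [-0.12358287  0.04411786  0.1072559 ]
```

View pics/c1.png

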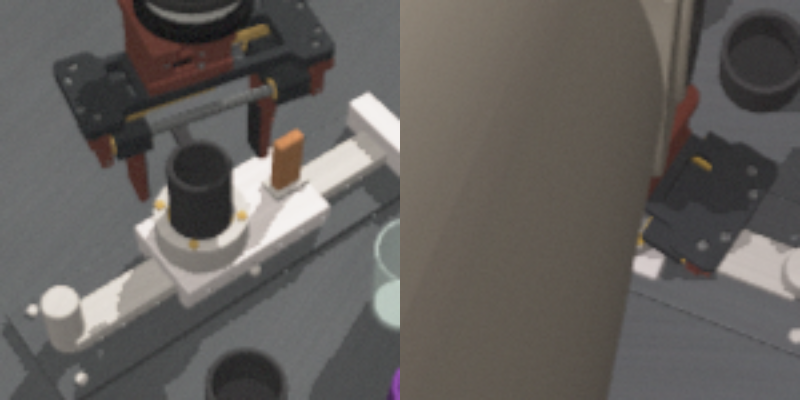

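```bash
python3 - <<'E'
from h import *
c,f=K('scene')
def pr(X):
    d=c['attitude'].T@(np.array(X)-c['xyz']); return np.array([c['cx']+f*d[0]/-d[2],c['cy']+f*d[1]/d[2]])
y=np.array([.511,.859,0]); t=np.array([.503,-.0113,.1])
x=np.array([-.859,.511,0])
im=cv2.imread('pics/scene1.png'); im=cv2.resize(im[100:270,180:350],None,fx=4,fy=4,interpolation=2)
for s in(-1,1):
  for a in(-.01,.01):
    u=(pr(t+s*.044*y+a*x)-[180,100])*4; cv2.circle(im,tuple(int(i) for i in u),3,(0,255,0),-1)
for X in((.5025,-.012,.139),(.5025,-.012,.1)):
    u=(pr(X)-[180,100])*4; cv2.circle(im,tuple(int(i) for i in u),3,(0,0,255),-1)
cv2.imwrite('pics/c2.png',im[:600])
E
```

```text
(no output)
```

View pics/c2.png

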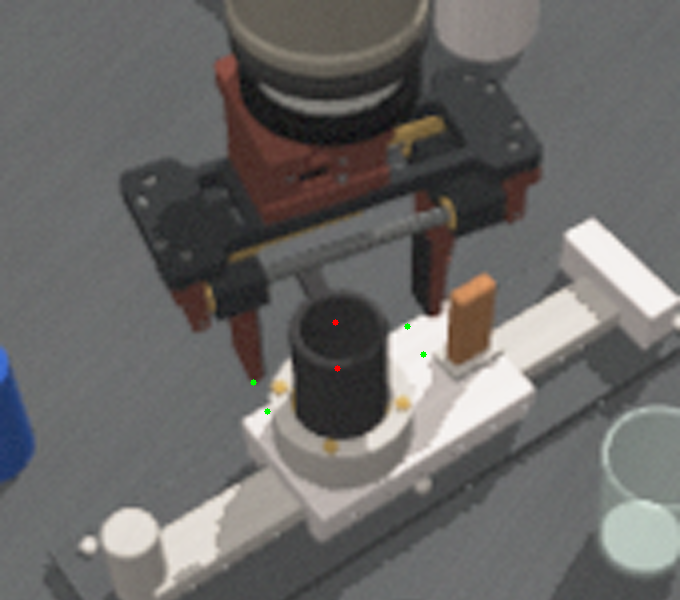

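```bash
python3 - <<'E'
from h import *
P=cloud('scene',np.load('pics/scene1.npy'))
im=cv2.imread('pics/scene1.png')
for (a,b) in((255,378),(250,372),(245,340),(240,320),(435,308),(437,300),(440,270),(432,260),(419,290),(422,305),(420,270),(415,250)):
    u,v=180+a/4,100+b/4; u,v=int(u),int(v); q=P[v,u]; d=q-np.array([.503,-.0113,.1]); print(a,b,q.round(4),'x_t',(d@[-.859,.511,0]).round(4),'y_t',(d@[.511,.859,0]).round(4),im[v,u])
E
```

```text
255 378 [ 0.487  -0.0607  0.137 ] x_t -0.0115 y_t -0.0506 [35 42 70]
250 372 [ 0.4856 -0.0616  0.1402] x_t -0.0107 y_t -0.0521 [42 49 75]
245 340 [ 0.4858 -0.0619  0.1666] x_t -0.011 y_t -0.0522 [45 49 76]
240 320 [ 0.4844 -0.0614  0.1805] x_t -0.0096 y_t -0.0526 [39 45 74]
435 308 [0.5371 0.0224 0.1403] x_t -0.012 y_t 0.0464 [39 46 73]
437 300 [0.5372 0.0257 0.1434] x_t -0.0105 y_t 0.0492 [41 46 74]
440 270 [0.5386 0.0257 0.1694] x_t -0.0116 y_t 0.05 [42 46 75]
432 260 [0.5355 0.0229 0.1761] x_t -0.0105 y_t 0.046 [36 41 64]
419 290 [0.5233 0.0284 0.1403] x_t 0.0029 y_t 0.0445 [33 35 35]
422 305 [0.5288 0.0242 0.1357] x_t -0.004 y_t 0.0436 [59 57 58]
420 270 [0.5259 0.0275 0.1589] x_t 0.0001 y_t 0.045 [38 37 36]
415 250 [0.5178 0.0322 0.164 ] x_t 0.0095 y_t 0.045 [38 39 36]
```

```bash
python3 - <<'E'
from h import *
P=cloud('scene',np.load('pics/scene1.npy'))
for (a,b) in((150,230),(165,265),(190,310),(240,285),(200,220),(470,215),(510,210),(350,240),(500,120),(300,180)):
    u,v=int(180+a/4),int(100+b/4); q=P[v,u]; d=q-np.array([.503,-.0113,.1]); print(a,b,q.round(4),'x_t',(d@[-.859,.511,0]).round(4),'y_t',(d@[.511,.859,0]).round(4))
P=cloud('top',np.load('pics/top1.npy'))
for (u,v) in((300,230),(310,225),(295,240),(290,250)): print(P[v,u].round(4))
s=manip.sense(); print(s)
E
```

```text
150 230 [ 0.4632 -0.088   0.2563] x_t -0.005 y_t -0.0862
165 265 [ 0.4802 -0.0984  0.2546] x_t -0.0249 y_t -0.0865
190 310 [ 0.4851 -0.0937  0.2238] x_t -0.0267 y_t -0.0799
240 285 [ 0.5006 -0.0759  0.2332] x_t -0.031 y_t -0.0568
200 220 [ 0.4776 -0.0712  0.255 ] x_t -0.0088 y_t -0.0644
470 215 [0.557  0.0171 0.2298] x_t -0.0319 y_t 0.052
510 210 [0.5671 0.0358 0.2219] x_t -0.031 y_t 0.0732
350 240 [ 0.5231 -0.0277  0.231 ] x_t -0.0257 y_t -0.0039
500 120 [0.5498 0.0523 0.2541] x_t -0.0077 y_t 0.0786
300 180 [ 0.504  -0.0351  0.2641] x_t -0.013 y_t -0.0199
[ 0.352  -0.0556  0.8542]
[ 0.4803 -0.0859  0.2547]
[ 0.4589 -0.0664  0.2553]
[ 0.4457 -0.0603  0.2524]
{'time_s': 2.7, 'joint_positions': array([-0.4467075 ,  0.3278047 ,  0.41681007,  2.06966577, -0.18701244,
        0.77812621,  1.11799316]), 'joint_vel': array([ 0.00113651, -0.00420993,  0.00117153, -0.00079696, -0.00247543,
        0.00035999, -0.00071138]), 'joint_efforts': array([ 6.09045324e-03, -3.87634993e+01,  4.22355428e+00, -2.08180529e+01,
       -6.37516423e-03,  7.60791684e-02,  7.80595237e-04]), 'position': array([ 0.50328197, -0.01128991,  0.11776599]), 'tool_rot': array([[-8.59327927e-01,  5.11423813e-01,  1.09413959e-03],
       [ 5.11424312e-01,  8.59328299e-01,  2.18696237e-04],
       [-8.28378646e-04,  7.47501369e-04, -9.99999378e-01]]), 'ft_force': array([-0.12358287,  0.04411786,  0.1072559 ]), 'torque': array([-0.04888656, -0.01216155, -0.02765719]), 'gripper_width': 0.9995388980271812}
```

```bash
python3 - <<'E'
from h import *
s=manip.sense(); print(s['position'])
p,d=save('scene','scene2')
P=cloud('scene',d); 
for (a,b) in((255,378),(250,372),(245,340),(437,300),(165,265),(190,310)):
    u,v=int(180+a/4),int(100+b/4); print(a,b,P[v,u].round(4))
cv2.imwrite('pics/c3.png',cv2.resize(p[100:250,180:330],None,fx=4,fy=4,interpolation=2)[:,:,::-1])
E
```

```text
[ 0.50328197 -0.01128991  0.11776599]
255 378 [ 0.4852 -0.0587  0.1333]
250 372 [ 0.4846 -0.0606  0.1383]
245 340 [ 0.4858 -0.0619  0.1667]
437 300 [0.537  0.026  0.1429]
165 265 [ 0.481  -0.0991  0.256 ]
190 310 [ 0.4848 -0.0934  0.2233]
```

View pics/c3.png

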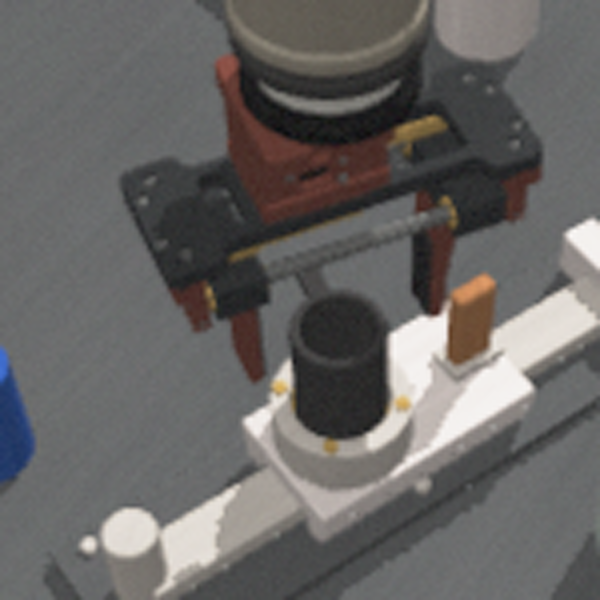

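The lateral position is right, but both views show the fingertips at z≈0.135 rather than the reported 0.100, with the rim at 0.139. I'm going 18 mm lower, which is safe under either value, then closing and looking again.

Call:
{"method": "drive_tool", "body": {"series": [[1,[0,0,0.4],[0,0,0]],[1,[0,0,0.9],[0,0,0]],[1,[0,0,1.4],[0,0,0]],[1,[0,0,1.8],[0,0,0]],[1,[0,0,1.8],[0,0,0]],[0.4,[0,0,1.8],[0,0,0]],[0.3,[0,0,1.8],[0,0,0]],[0.3,[0,0,1.8],[0,0,0]],[0.3,[0,0,1.8],[0,0,0]],[0.3,[0,0,1.8],[0,0,0]]]}}

```text
time_s: 4.0
position: [0.5027, -0.0114, 0.0992]
tool_rot: [[-0.859, 0.511, -0.0], [0.511, 0.859, 0.0], [0.0, -0.0, -1.0]]
ft_force: [-1.2, -0.0, 1.1]
gripper_width: 0.563
```

```bash
python3 - <<'E'
from h import *
s=manip.sense(); print(s['position'],s['ft_force'],s['gripper_width'])
p,d=save('scene','scene3')
P=cloud('scene',d)
cv2.imwrite('pics/c4.png',cv2.resize(p[100:250,180:330],None,fx=4,fy=4,interpolation=2)[:,:,::-1])
E
```

```text
[ 0.50269733 -0.01136193  0.09922875] [-1.24223489 -0.03536824  1.0553243 ] 0.5629623578921412
```

View pics/c4.png

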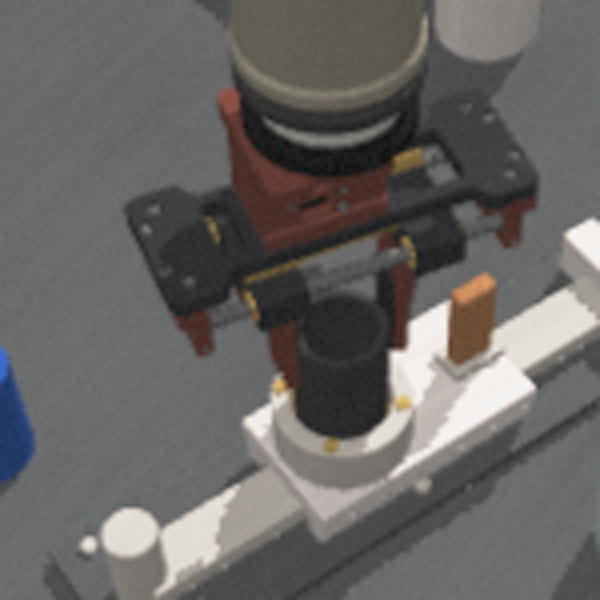

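```bash
python3 - <<'E'
from h import *
P=cloud('scene',np.load('pics/scene3.npy'))
for (a,b) in((285,340),(288,360),(290,372),(292,380),(294,386),(400,320),(402,335),(402,344),(350,310),(300,300)):
    u,v=int(180+a/4),int(100+b/4); print(a,b,P[v,u].round(4))
E
```

```text
285 340 [ 0.4954 -0.0443  0.1548]
288 360 [ 0.4961 -0.0434  0.138 ]
290 372 [ 0.4961 -0.0441  0.1286]
292 380 [ 0.4964 -0.042   0.1197]
294 386 [ 0.4967 -0.0426  0.1171]
400 320 [0.5263 0.0098 0.1359]
402 335 [0.5284 0.0069 0.1306]
402 344 [0.5274 0.0086 0.118 ]
350 310 [0.4963 0.0067 0.1269]
300 300 [ 0.5149 -0.0537  0.2095]
```

Call:
{"method": "drive_tool", "body": {"series": [[0.3,[0,0,0],[0,0,0.04]],[0.3,[0,0,0.05],[0,0,0.12]],[0.3,[0,0,0.1],[0,0,0.2]],[0.3,[0,0,0.2],[0,0,0.28]],[0.3,[0,0,0.3],[0,0,0.36]],[0.3,[0,0,0.4],[0,0,0.44]],[0.3,[0,0,0.5],[0,0,0.52]],[0.3,[0,0,0.6],[0,0,0.6]],[0.3,[0,0,0.7],[0,0,0.66]],[0.3,[0,0,0.8],[0,0,0.7]]]}}

```text
time_s: 5.3
position: [0.5041, -0.0111, 0.0928]
tool_rot: [[-0.326, 0.946, 0.002], [0.946, 0.326, 0.001], [0.0, 0.002, -1.0]]
ft_force: [-4.9, 0.5, 22.9]
gripper_width: 0.565
```

```bash
python3 - <<'E'
from h import *
s=manip.sense(); print(s['position'],s['ft_force'],s['torque'],s['gripper_width'])
p,d=save('scene','scene4');q,e=save('top','top4')
o=np.hstack([cv2.resize(p[120:250,200:330],(400,400),interpolation=2),cv2.resize(q[160:310,180:330],(400,400))]); cv2.imwrite('pics/c5.png',o[:,:,::-1])
E
```

```text
[ 0.50412235 -0.01107136  0.09283577] [-4.90078763  0.46144795 22.89677983] [-0.10394416  1.26917029  0.40583402] 0.5650838954341755
```

View pics/c5.png

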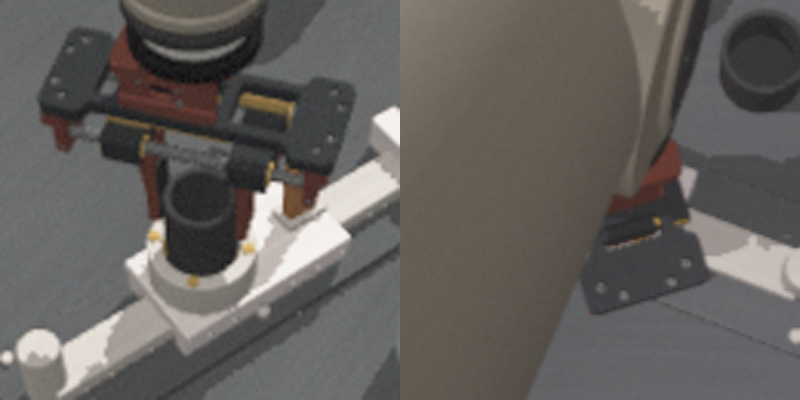

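```bash
python3 - <<'E'
from h import *
for t in('0','4'):
    P=cloud('scene',np.load(f'pics/scene{t}.npy')); V=cv2.imread(f'pics/scene{t}.png').max(2)
    # near front rim (camera side): column profile at u=265
    for u in (264,268): print(t,u,[(v,P[v,u].round(3)[2],V[v,u]) for v in range(184,204,1)])
E
```

```text
0 264 [(184, np.float64(0.103), np.uint8(43)), (185, np.float64(0.098), np.uint8(44)), (186, np.float64(0.097), np.uint8(42)), (187, np.float64(0.092), np.uint8(41)), (188, np.float64(0.088), np.uint8(39)), (189, np.float64(0.086), np.uint8(49)), (190, np.float64(0.137), np.uint8(68)), (191, np.float64(0.136), np.uint8(65)), (192, np.float64(0.134), np.uint8(48)), (193, np.float64(0.132), np.uint8(41)), (194, np.float64(0.127), np.uint8(39)), (195, np.float64(0.127), np.uint8(43)), (196, np.float64(0.122), np.uint8(44)), (197, np.float64(0.119), np.uint8(43)), (198, np.float64(0.115), np.uint8(42)), (199, np.float64(0.112), np.uint8(44)), (200, np.float64(0.106), np.uint8(46)), (201, np.float64(0.105), np.uint8(45)), (202, np.float64(0.1), np.uint8(44)), (203, np.float64(0.099), np.uint8(46))]
0 268 [(184, np.float64(0.102), np.uint8(42)), (185, np.float64(0.101), np.uint8(44)), (186, np.float64(0.096), np.uint8(45)), (187, np.float64(0.094), np.uint8(42)), (188, np.float64(0.089), np.uint8(43)), (189, np.float64(0.139), np.uint8(54)), (190, np.float64(0.139), np.uint8(68)), (191, np
[... 1416 characters left out ...]
4(0.097), np.uint8(43)), (187, np.float64(0.095), np.uint8(44)), (188, np.float64(0.092), np.uint8(49)), (189, np.float64(0.085), np.uint8(45)), (190, np.float64(0.084), np.uint8(46)), (191, np.float64(0.133), np.uint8(56)), (192, np.float64(0.133), np.uint8(70)), (193, np.float64(0.13), np.uint8(59)), (194, np.float64(0.129), np.uint8(49)), (195, np.float64(0.125), np.uint8(40)), (196, np.float64(0.12), np.uint8(37)), (197, np.float64(0.118), np.uint8(46)), (198, np.float64(0.114), np.uint8(41)), (199, np.float64(0.113), np.uint8(41)), (200, np.float64(0.107), np.uint8(41)), (201, np.float64(0.104), np.uint8(39)), (202, np.float64(0.1), np.uint8(45)), (203, np.float64(0.097), np.uint8(39))]
```

Call:
{"method": "drive_tool", "body": {"series": [[0.3,[0,0,0.05],[0,0,0.05]],[0.3,[0,0,0.15],[0,0,0.12]],[0.3,[0,0,0.25],[0,0,0.19]],[0.3,[0,0,0.35],[0,0,0.26]],[0.3,[0,0,0.45],[0,0,0.33]],[0.3,[0,0,0.55],[0,0,0.4]],[0.3,[0,0,0.65],[0,0,0.47]],[0.3,[0,0,0.75],[0,0,0.54]],[0.3,[0,0,0.85],[0,0,0.61]],[0.3,[0,0,0.95],[0,0,0.66]]]}}

```text
time_s: 6.65
position: [0.5053, -0.0107, 0.0845]
tool_rot: [[0.321, 0.947, 0.004], [0.947, -0.321, 0.002], [0.003, 0.003, -1.0]]
ft_force: [-9.2, 0.9, 42.0]
gripper_width: 0.564
```

```bash
python3 - <<'E'
from h import *
s=manip.sense(); print(s['position'],s['ft_force'],s['torque'],s['gripper_width'],s['joint_positions'][6])
p,d=save('scene','scene5')
cv2.imwrite('pics/c6.png',cv2.resize(p[120:250,200:330],(600,600),interpolation=2)[:,:,::-1])
P=cloud('scene',d)
for u in (264,268): print([(v,P[v,u].round(3)[2]) for v in range(188,200,1)])
E
```

```text
[ 0.50527271 -0.01072963  0.08449588] [-9.1557667   0.93242204 42.00867978] [0.20117795 2.14954507 0.58779509] 0.5643103568469935 0.021274021426203982
[(188, np.float64(0.189)), (189, np.float64(0.185)), (190, np.float64(0.082)), (191, np.float64(0.079)), (192, np.float64(0.074)), (193, np.float64(0.07)), (194, np.float64(0.124)), (195, np.float64(0.123)), (196, np.float64(0.12)), (197, np.float64(0.116)), (198, np.float64(0.116)), (199, np.float64(0.111))]
[(188, np.float64(0.195)), (189, np.float64(0.193)), (190, np.float64(0.191)), (191, np.float64(0.184)), (192, np.float64(0.075)), (193, np.float64(0.753)), (194, np.float64(0.126)), (195, np.float64(0.123)), (196, np.float64(0.122)), (197, np.float64(0.118)), (198, np.float64(0.114)), (199, np.float64(0.11))]
```

View pics/c6.png

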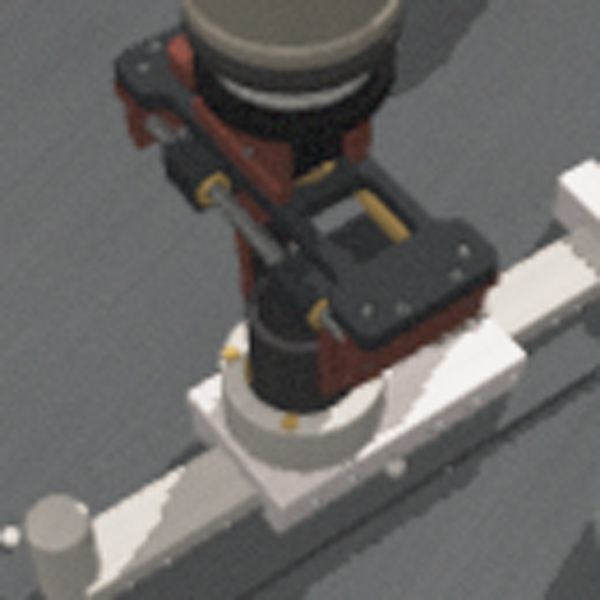

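Call:
{"method": "drive_tool", "body": {"series": [[0.3,[0,0,0],[0,0,-0.06]],[0.3,[0,0,0],[0,0,-0.14]],[0.3,[0,0,0],[0,0,-0.14]],[0.3,[0,0,0],[0,0,-0.06]],[0.3,[0,0,0],[0,0,0]],[0.3,[0,0,0],[0,0,0]],[0.3,[0,0,-0.15],[0,0,0]],[1,[0,0,-0.15],[0,0,0]],[1,[0,0,-0.15],[0,0,0]],[1,[0,0,-0.15],[0,0,0]]]}}

```text
time_s: 7.95
position: [0.5023, -0.0112, 0.0828]
tool_rot: [[0.321, 0.947, -0.001], [0.947, -0.321, 0.0], [-0.0, -0.001, -1.0]]
ft_force: [0.7, 0.1, -0.5]
gripper_width: 0.865
```

Call:
{"method": "drive_tool", "body": {"series": [[1,[0,0,-1],[0,0,0]],[1,[0,0,-3],[0,0,0]],[1,[0,0,-6],[0,0,0]],[1,[0,0,-9],[0,0,0]],[1,[0,0,-12],[0,0,0]],[1,[0,0,-15],[0,0,0]],[1,[0,0,-17],[0,0,0]],[1,[0,0,-18],[0,0,0]],[1,[0,0,-18],[0,0,0]],[1,[0,0,-18],[0,0,0]]]}}

```text
time_s: 9.2
position: [0.5022, -0.0113, 0.2624]
tool_rot: [[0.32, 0.947, -0.001], [0.947, -0.32, -0.0], [-0.001, -0.001, -1.0]]
ft_force: [-0.3, -0.0, -0.6]
gripper_width: 0.999
```

```bash
python3 - <<'E'
from h import *
s=manip.sense(); print(s['position'],s['ft_force'],s['gripper_width'],s['time_s'])
p,d=save('scene','scene6'); q,e=save('top','top6')
o=np.hstack([cv2.resize(p[120:270,190:340],(400,400),interpolation=2),cv2.resize(q[160:310,180:330],(400,400))]); cv2.imwrite('pics/c7.png',o[:,:,::-1])
E
python3 m.py 6 .503 -.012
```

```text
[ 0.50222383 -0.01127196  0.26243605] [-0.34011489 -0.00769549 -0.60819186] 0.9988889789095869 9.2
top rim [ 0.4121 -0.005 ] z 0.6962 tab ang 0.0 0 0.0
 handle [ 0.5612 -0.0647  0.3736] top [ 0.5612 -0.0647  0.3736] 1
  post [ 0.4598 -0.1361  0.0685] [ 459.7 -136.3] [27.8 27.9 28.3]
  stop [nan nan nan] [0. 0.] [0. 0. 0.]
scene rim [ 0.5116 -0.023 ] z 0.5136 tab ang -16.6 16 0.0063
 handle [ 0.5216 -0.0162  0.3437] top [ 0.5203 -0.0241  0.3688] 1142
  post [ 0.462  -0.1379  0.0698] [ 461.4 -137.6] [27.8 28.1 22.8]
  stop [0.5715 0.1775 0.0415] [570.2 179.3] [26.1 80.5 71.5]m.py:21: RuntimeWarning: Mean of empty slice.
  q=P[k]; c2,(w_,h_),a=cv2.minAreaRect(q[:,:2].astype(np.float32)*1000); print(' ',nm,q.mean(0).round(4),np.round(c2,1),np.round([w_,h_,a],1))
  ret = um.true_divide(
```

View pics/c7.png

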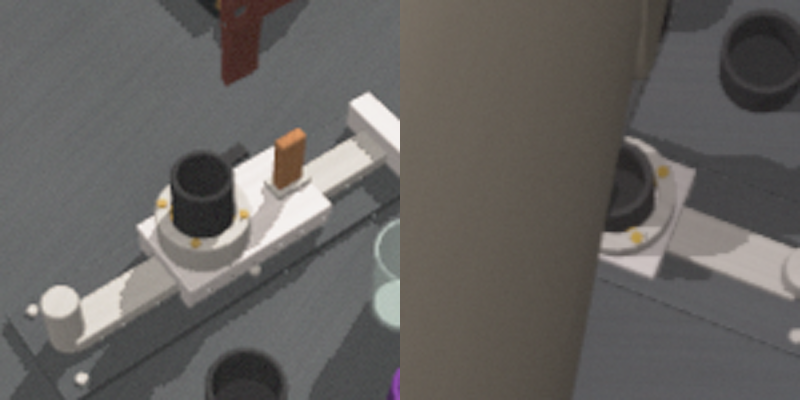

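```bash
sed -i 's/(P\[...,2\]>.085)&/(P[...,2]>.085)\&(P[...,2]<.15)\&/; s/(P\[...,2\]>.06)/(P[...,2]>.06)\&(P[...,2]<.12)/' m.py
python3 m.py 6 .503 -.012 2>/dev/null| tail -4; python3 - <<'E'
from h import *
cv2.imwrite('pics/c8.png',cv2.resize(cv2.imread('pics/scene6.png')[160:230,240:320],None,fx=8,fy=8,interpolation=2))
E
```

```text
scene rim [ 0.5065 -0.0088] z 0.1254 tab ang 75.2 28 0.0363
 handle [0.5346 0.0671 0.0888] top [0.5336 0.0693 0.1049] 55
  post [ 0.462  -0.1379  0.0698] [ 461.4 -137.6] [27.8 28.1 22.8]
  stop [0.5715 0.1775 0.0415] [570.2 179.3] [26.1 80.5 71.5]
```

View pics/c8.png

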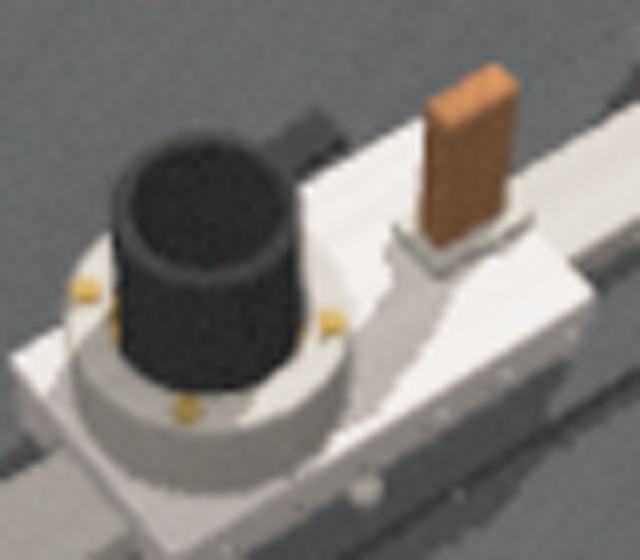

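```bash
python3 - <<'E'
from h import *
z=.125
c=onz('scene',240+205/8-.5,160+205/8-.5,z)
for a,b in((325,112),(345,132),(335,122),(345,140)):
    t=onz('scene',240+a/8-.5,160+b/8-.5,z); d=t-c; print(c.round(4),t.round(4),np.degrees(np.arctan2(d[1],d[0])).round(1),np.hypot(d[0],d[1]).round(4))
P=cloud('scene',np.load('pics/scene6.npy')); im=cv2.imread('pics/scene6.png'); V=im.max(2)
near=np.hypot(P[...,0]-.503,P[...,1]+.012)
k=(near<.037)&(near>.028)&(V>120)&(P[...,2]>.07)&(P[...,2]<.09); print('collar z',np.median(P[k][:,2]),k.sum())
k=(near<.032)&(near>.018)&(V<110)&(P[...,2]>.118)&(P[...,2]<.14); print('rim',np.percentile(P[k][:,2],[50,80,90,95,99]).round(4))
k=(near<.09)&(near>.042)&(V>140)&(P[...,2]>.035)&(P[...,2]<.055); print('carr',np.median(P[k][:,2]))
# tab pts with line fit
k=(near>.031)&(near<.046)&(V<100)&(P[...,2]>.117)&(P[...,2]<.135); Q=P[k]; print(k.sum(),Q.mean(0)); d=Q.mean(0)-[.503,-.012,0]; print(np.degrees(np.arctan2(d[1],d[0])))
E
```

```text
[ 0.5044 -0.0112  0.125 ] [0.5123 0.0309 0.125 ] 79.3 0.0429
[ 0.5044 -0.0112  0.125 ] [0.5202 0.0285 0.125 ] 68.2 0.0427
[ 0.5044 -0.0112  0.125 ] [0.5163 0.0297 0.125 ] 73.8 0.0426
[ 0.5044 -0.0112  0.125 ] [0.5217 0.0263 0.125 ] 65.2 0.0413
collar z 0.07806388674178122 257
rim [0.1232 0.1246 0.1252 0.1257 0.1263]
carr 0.044134653451313954
38 [0.51521552 0.02376488 0.12356023]
71.14235617307082
```

```bash
python3 - <<'E'
from h import *
print(onz('top',235,146,.085),onz('top',238,160,.0),onz('scene',345,217,.085),onz('scene',341,235,0))
print('spare',onz('top',317,178,.055),onz('scene',282,264,.055))
E
```

```text
[0.65702141 0.04460897 0.085     ] [0.66128246 0.04777314 0.        ] [0.66713711 0.03991591 0.085     ] [0.66728626 0.04743661 0.        ]
spare [ 0.61206218 -0.10665563  0.055     ] [ 0.61294478 -0.10800826  0.055     ]
```

Call:
{"method": "drive_tool", "body": {"series": [[1,[2,0,0],[0,0,0]],[1,[5,0,0],[0,0,0]],[1,[7.5,0.1,2],[0,0,0]],[1,[8.6,0.1,5],[0,0,0]],[1,[8.6,0.1,9],[0,0,0]],[1,[8.6,0.1,12],[0,0,0]],[1,[8.6,0.1,14],[0,0,0]],[1,[8.6,0.1,14.5],[0,0,0]],[1,[8.6,0.1,14.5],[0,0,0]],[1,[8.6,0.1,14.5],[0,0,0]]]}}

```text
time_s: 10.55
position: [0.532, 0.0704, 0.1189]
tool_rot: [[0.32, 0.947, 0.001], [0.947, -0.32, 0.001], [0.001, 0.001, -1.0]]
ft_force: [0.3, -0.5, 0.2]
gripper_width: 1.0
```

```bash
python3 - <<'E'
from h import *
p,d=save('scene','scene7')
cv2.imwrite('pics/c9.png',cv2.resize(p[90:240,220:370],None,fx=4,fy=4,interpolation=2)[:,:,::-1])
E
```

View pics/c9.png

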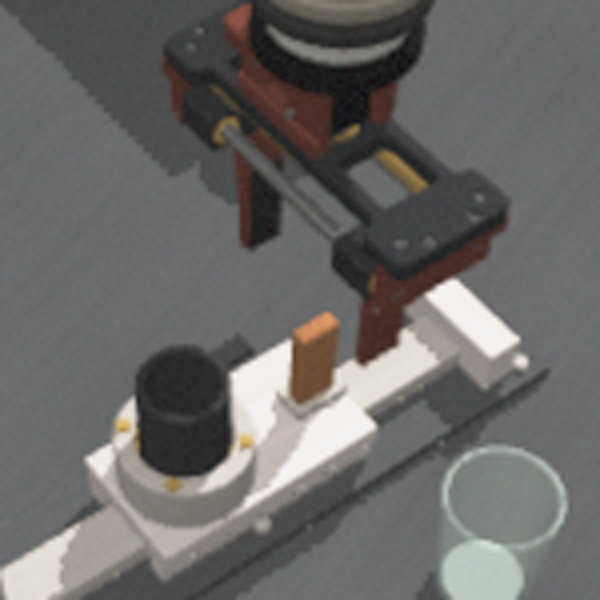

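Call:
{"method": "drive_tool", "body": {"series": [[1,[0,0,1.5],[0,0,0]],[1,[0,0,3],[0,0,0]],[1,[0,0,4.5],[0,0,0]],[1,[0,0,5.2],[0,0,0]],[0.5,[0,0,5.2],[0,0,0]],[0.2,[0,0,5.2],[0,0,0]],[0,[0,0,5.2],[0,0,0]],[0,[0,0,5.2],[0,0,0]],[0,[0,0,5.2],[0,0,0]],[0,[0,0,5.2],[0,0,0]]]}}

```text
time_s: 11.85
position: [0.5313, 0.0699, 0.0662]
tool_rot: [[0.32, 0.947, 0.0], [0.947, -0.32, 0.0], [0.0, 0.0, -1.0]]
ft_force: [-0.3, 0.1, -0.7]
gripper_width: 0.358
```

```bash
python3 - <<'E'
from h import *
s=manip.sense(); print(s['position'],s['ft_force'],s['torque'],s['gripper_width'])
p,d=save('scene','scene8')
cv2.imwrite('pics/c10.png',cv2.resize(p[90:240,220:370],None,fx=4,fy=4,interpolation=2)[:,:,::-1])
E
```

```text
[0.53128495 0.06992788 0.06621883] [-0.3063682   0.08455891 -0.65087451] [-0.09939542  0.11967991 -0.0099298 ] 0.35832082186844577
```

View pics/c10.png

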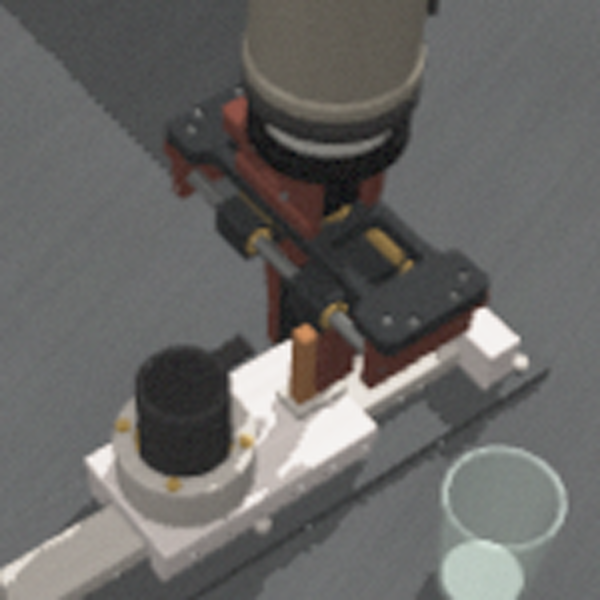

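Call:
{"method": "drive_tool", "body": {"series": [[0,[0,0,0],[0,0,0]],[0,[0,0,0],[0,0,0]],[0,[0,0,0],[0,0,0]],[0,[0.4,0,0],[0,0,0]],[0,[1.2,0,0],[0,0,0]],[0,[2.2,0,0],[0,0,0]],[0,[3.3,0,0],[0,0,0]],[0,[4.4,0,0],[0,0,0]],[0,[5.5,0,0],[0,0,0]],[0,[6.5,0,0],[0,0,0]]]}}

```text
time_s: 13.15
position: [0.5529, 0.1302, 0.0663]
tool_rot: [[0.322, 0.947, 0.001], [0.947, -0.322, -0.002], [-0.001, 0.002, -1.0]]
ft_force: [3.6, -4.9, -3.4]
gripper_width: 0.136
```

Call:
{"method": "drive_tool", "body": {"series": [[0,[0.3,0,0],[0,0,0]],[0,[0.5,0,0],[0,0,0]],[0,[0.7,0,0],[0,0,0]],[0,[0.8,0,0],[0,0,0]],[0,[0.9,0,0],[0,0,0]],[0,[1.0,0,0],[0,0,0]],[0,[1.1,0,0],[0,0,0]],[0,[1.2,0,0],[0,0,0]],[0,[1.3,0,0],[0,0,0]],[0,[1.4,0,0],[0,0,0]]]}}

```text
time_s: 14.4
position: [0.5573, 0.1431, 0.0662]
tool_rot: [[0.322, 0.947, 0.001], [0.947, -0.322, -0.002], [-0.001, 0.002, -1.0]]
ft_force: [5.0, -5.0, -2.2]
gripper_width: 0.138
```

```bash
python3 - <<'E'
from h import *
s=manip.sense(); print(s['position'],s['ft_force'],s['torque'],s['gripper_width'])
p,d=save('scene','scene9')
cv2.imwrite('pics/c11.png',cv2.resize(p[90:240,220:370],None,fx=4,fy=4,interpolation=2)[:,:,::-1])
E
```

```text
[0.55732784 0.14309368 0.06624896] [ 4.98439678 -5.01451661 -2.20507551] [-0.79586127 -0.74059574 -0.16408931] 0.137824579695304
```

View pics/c11.png

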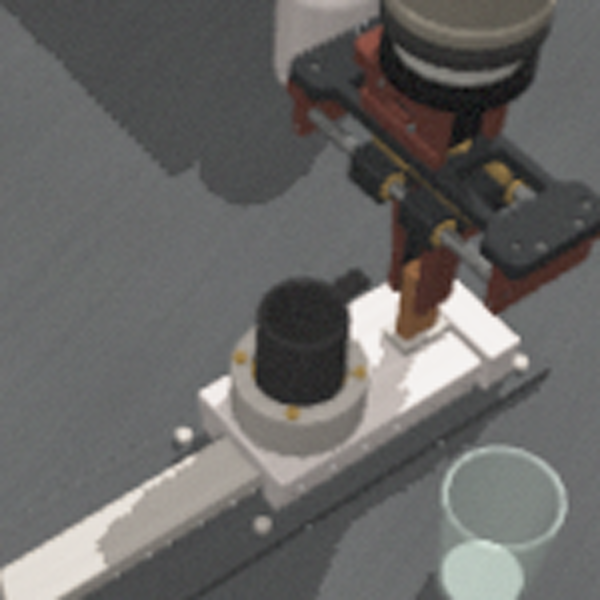

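Call:
{"method": "drive_tool", "body": {"series": [[0,[0.1,0,0],[0,0,0]],[0,[0.2,0,0],[0,0,0]],[0,[0.3,0,0],[0,0,0]],[0,[0.4,0,0],[0,0,0]],[0,[0.5,0,0],[0,0,0]],[0,[0.6,0,0],[0,0,0]],[0,[0.65,0,0],[0,0,0]],[0,[0.7,0,0],[0,0,0]],[0,[0.75,0,0],[0,0,0]],[0,[0.8,0,0],[0,0,0]]]}}

```text
time_s: 15.7
position: [0.5574, 0.1436, 0.0661]
tool_rot: [[0.326, 0.945, -0.004], [0.945, -0.326, -0.009], [-0.009, -0.001, -1.0]]
ft_force: [-3.8, -19.3, 7.3]
gripper_width: 0.136
```

Call:
{"method": "drive_tool", "body": {"series": [[0,[-0.5,0,0],[0,0,0]],[0,[-1,0,0],[0,0,0]],[0,[-2,0,0],[0,0,0]],[0,[-3.2,0,0],[0,0,0]],[0,[-4.6,0,0],[0,0,0]],[0,[-6,0,0],[0,0,0]],[0,[-7.4,0,0],[0,0,0]],[0,[-8.8,0,0],[0,0,0]],[0,[-10.2,0,0],[0,0,0]],[0,[-11.5,0,0],[0,0,0]]]}}

```text
time_s: 16.95
position: [0.5232, 0.0439, 0.0662]
tool_rot: [[0.32, 0.948, 0.002], [0.948, -0.32, 0.001], [0.001, 0.002, -1.0]]
ft_force: [5.6, 1.9, -5.1]
gripper_width: 0.139
```

Call:
{"method": "drive_tool", "body": {"series": [[0,[-0.9,0,0],[0,0,0]],[0,[-1.7,0,0],[0,0,0]],[0,[-2.4,0,0],[0,0,0]],[0,[-3,0,0],[0,0,0]],[0,[-3.4,0,0],[0,0,0]],[0,[-3.7,0,0],[0,0,0]],[0,[-3.9,0,0],[0,0,0]],[0,[-4.1,0,0],[0,0,0]],[0,[-4.3,0,0],[0,0,0]],[0,[-4.4,0,0],[0,0,0]]]}}

```text
time_s: 18.2
position: [0.5089, 0.0022, 0.0662]
tool_rot: [[0.32, 0.947, 0.001], [0.947, -0.32, 0.0], [0.001, 0.001, -1.0]]
ft_force: [5.7, 0.8, -5.8]
gripper_width: 0.137
```

```bash
python3 - <<'E'
from h import *
s=manip.sense(); p=s['position']; print(p,s['ft_force'],s['gripper_width']); print(np.linalg.norm(p-np.array([0.5574, 0.1436, 0.0661])))
E
```

```text
[0.50885658 0.00216199 0.06621733] [ 5.71709607  0.79947843 -5.8073222 ] 0.13733989227629456
0.14953657217097271
```

Call:
{"method": "drive_tool", "body": {"series": [[0,[-0.1,0,0],[0,0,0]],[0,[-0.2,0,0],[0,0,0]],[0,[-0.3,0,0],[0,0,0]],[0,[-0.4,0,0],[0,0,0]],[0,[-0.5,0,0],[0,0,0]],[0,[-0.6,0,0],[0,0,0]],[0,[-0.7,0,0],[0,0,0]],[0,[-0.8,0,0],[0,0,0]],[0,[-0.8,0,0],[0,0,0]],[0,[-0.8,0,0],[0,0,0]]]}}

```text
time_s: 19.45
position: [0.5087, 0.0015, 0.0663]
tool_rot: [[0.315, 0.949, 0.004], [0.949, -0.315, 0.007], [0.008, 0.001, -1.0]]
ft_force: [10.4, 18.4, -11.2]
gripper_width: 0.14
```

Call:
{"method": "drive_tool", "body": {"series": [[0,[0.5,0,0],[0,0,0]],[0,[0.6,0,0],[0,0,0]],[0.4,[0.6,0,0],[0,0,0]],[0.7,[0.6,0,0],[0,0,0]],[0.7,[0.6,0,0],[0,0,0]],[0.7,[0.6,0,0],[0,0,0]],[0.7,[0.6,0,-2],[0,0,0]],[0.7,[0.6,0,-5],[0,0,0]],[0.7,[0.6,0,-9],[0,0,0]],[0.7,[0.6,0,-13],[0,0,0]]]}}

```text
time_s: 20.7
position: [0.5071, -0.0005, 0.1972]
tool_rot: [[0.321, 0.947, -0.001], [0.947, -0.321, -0.0], [-0.001, -0.001, -1.0]]
ft_force: [0.7, -0.7, 0.5]
gripper_width: 0.699
```

```bash
python3 - <<'E'
from h import *
s=manip.sense(); print(s['position'],s['ft_force'],s['gripper_width'],s['joint_positions'].round(2))
p,d=save('scene','scene10')
cv2.imwrite('pics/c12.png',cv2.resize(p[120:270,180:330],None,fx=4,fy=4,interpolation=2)[:,:,::-1])
E
python3 m.py 10 .479 -.08 2>/dev/null | tail -4
```

```text
[ 0.50711681 -0.00051057  0.19716777] [ 0.65234397 -0.67980185  0.45272794] 0.699418655621809 [-0.85  0.28  0.88  2.   -0.26  0.97 -0.17]
```

View pics/c12.png

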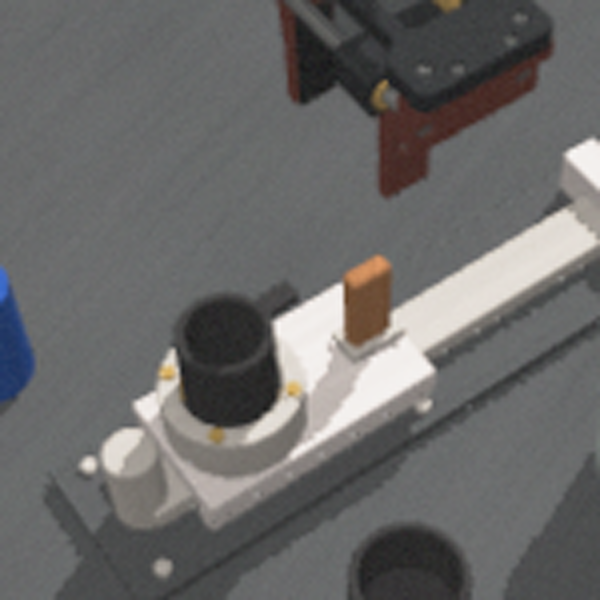

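Call:
{"method": "drive_tool", "body": {"series": [[0.7,[2,-2,-1],[0,0,0]],[0.7,[6,-6,-2],[0,0,0]],[0.7,[10,-10,-3],[0,0,0]],[0.7,[14,-14,-3],[0,0,0]],[0.7,[18,-18,-3],[0,0,0]],[0.7,[22,-22,-3],[0,0,0]],[0.7,[26,-26,-3],[0,0,0]],[0.7,[30,-30,-3],[0,0,0]],[0.7,[33,-33,-3],[0,0,0]],[0.7,[34,-34,-3],[0,0,0]]]}}

```text
time_s: 22.0
position: [0.2927, 0.4326, 0.2257]
tool_rot: [[0.317, 0.949, -0.0], [0.949, -0.317, -0.001], [-0.001, 0.0, -1.0]]
ft_force: [0.8, -0.3, 0.3]
gripper_width: 0.699
```

```bash
python3 - <<'E'
from h import *
p,d=save('scene','scene11'); q,e=save('top','top11')
cv2.imwrite('pics/c13.png',q[:,:,::-1])
E
python3 m.py 11 .479 -.08 2>/dev/null
```

```text
top rim [ 0.4806 -0.076 ] z 0.1243 tab ang 75.9 38 0.0356
 handle [0.5054 0.004  0.0953] top [0.5071 0.0041 0.1041] 80
  post [ 0.4598 -0.1363  0.0685] [ 460.1 -136.2] [28.  27.4 47. ]
  stop [0.5677 0.1795 0.0406] [568.8 179.7] [25.2 80.1 70.6]
scene rim [ 0.4829 -0.0768] z 0.1253 tab ang 75.6 31 0.0355
 handle [ 0.5117 -0.0006  0.0893] top [0.5105 0.0013 0.105 ] 61
  post [ 0.4623 -0.1366  0.0697] [ 462.5 -132.1] [39.3 29.9 77. ]
  stop [0.5708 0.1778 0.0417] [570.4 179.5] [26.4 79.4 71.6]
```

View pics/c13.png

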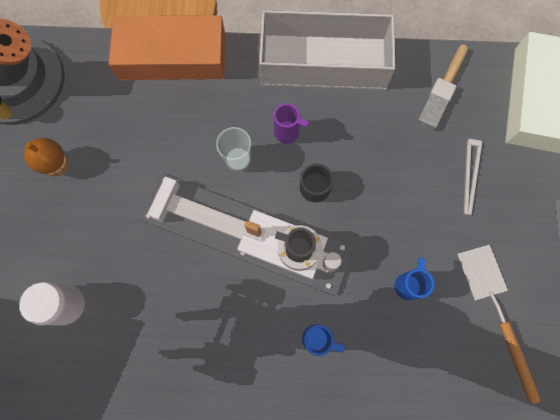

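```bash
python3 - <<'E'
from h import *
a=cv2.imread('pics/top11.png')[210:285,230:330]
cv2.imwrite('pics/c14.png',cv2.resize(a,None,fx=7,fy=7,interpolation=2))
for n in('top','scene'):
    P=cloud(n,np.load(f'pics/{n}11.npy')); V=cv2.imread(f'pics/{n}11.png').max(2)
    for ctr in ((.4806,-.076),(.4829,-.0768),(.4810,-.0780)):
        d=P[...,:2]-ctr; r=np.hypot(d[...,0],d[...,1]); k=(r>.029)&(r<.046)&(V<100)&(abs(P[...,2]-.123)<.006)
        A=np.degrees(np.arctan2(d[k][:,1],d[k][:,0])); L=d[k]; ax=np.linalg.svd(L-L.mean(0))[2][0]
        print(n,ctr,k.sum(),A.mean().round(1),np.median(A).round(1),A.min().round(),A.max().round(), 'tab axis',np.degrees(np.arctan2(ax[1],ax[0])).round(1))
E
```

```text
top (0.4806, -0.076) 45 76.1 76.2 68.0 85.0 tab axis -92.5
top (0.4829, -0.0768) 47 80.4 80.3 71.0 89.0 tab axis -117.5
top (0.481, -0.078) 52 77.5 77.7 69.0 86.0 tab axis -102.0
scene (0.4806, -0.076) 38 71.7 71.4 62.0 86.0 tab axis -7.6
scene (0.4829, -0.0768) 38 75.8 75.4 66.0 90.0 tab axis -7.6
scene (0.481, -0.078) 42 73.0 72.6 63.0 87.0 tab axis -33.2
```

View pics/c14.png

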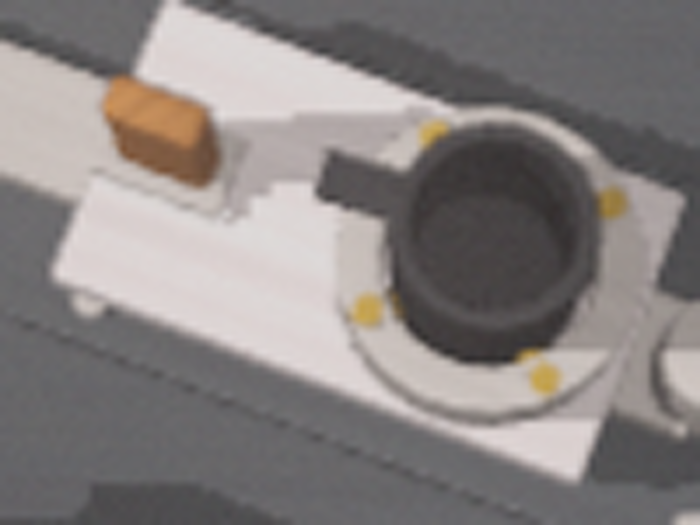

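```bash
python3 - <<'E'
from h import *
g=lambda a,b,z:onz('top',230+(a+.5)/7-.5,210+(b+.5)/7-.5,z)[:2]
def ang(d): return np.degrees(np.arctan2(d[1],d[0])).round(1)
c=g(495,224,.124); t=g(321,176,.124); print(c,t,ang(t-c),np.hypot(*(t-c)))
# edges of tab
print('tab edges',ang(g(330,150,.124)-g(400,172,.124)),ang(g(320,200,.124)-g(388,215,.124)))
print('rail',ang(g(55,280,.044)-g(580,478,.044)),ang(g(170,0,.044)-g(685,200,.044)))
print('collar ctr', g(490,262,.078))
h=(g(108,88,.106)+g(212,125,.106))/2; print('handle',h,ang(h-c))
E
```

```text
[ 0.48012508 -0.0774818 ] [ 0.48984376 -0.03657064] 76.6 0.04204967441116905
tab edges 74.6 79.7
rail 71.6 70.6
collar ctr [ 0.47867277 -0.07792137]
handle [0.50866825 0.00333192] 70.5
```

Call:
{"method": "drive_tool", "body": {"series": [[1,[-2,1.6,0],[0,0,0]],[1,[-6.5,5.2,0],[0,0,-0.02]],[1,[-11,8.8,0],[0,0,-0.04]],[1,[-15.7,12.5,0],[0,0,-0.08]],[1,[-20.4,16.2,0],[0,0,-0.08]],[1,[-25,19.9,0],[0,0,-0.08]],[1,[-29.7,23.6,0],[0,0,-0.08]],[1,[-34.3,27.3,0],[0,0,-0.08]],[1,[-38.9,31,0],[0,0,-0.08]],[1,[-42.5,33.8,0],[0,0,-0.08]]]}}

```text
time_s: 23.35
position: [0.4766, -0.0855, 0.2262]
tool_rot: [[0.249, 0.968, 0.0], [0.968, -0.249, 0.001], [0.001, -0.0, -1.0]]
ft_force: [0.4, 1.3, 1.5]
gripper_width: 0.997
```

Call:
{"method": "drive_tool", "body": {"series": [[1,[0,0,0],[0,0,0]],[1,[0,0,1],[0,0,0]],[1,[0,0,3],[0,0,0]],[1,[0,0,5],[0,0,0]],[1,[0,0,6],[0,0,0]],[1,[0,0,7],[0,0,0]],[1,[0,0,7.5],[0,0,0]],[1,[0,0,7.5],[0,0,0]],[1,[0,0,7.5],[0,0,0]],[1,[0,0,7.5],[0,0,0]]]}}

```text
time_s: 24.6
position: [0.4787, -0.0801, 0.1514]
tool_rot: [[0.244, 0.97, 0.001], [0.97, -0.244, 0.0], [0.0, 0.001, -1.0]]
ft_force: [0.7, 0.7, 0.2]
gripper_width: 0.999
```

```bash
python3 - <<'E'
from h import *
s=manip.sense(); print(s['position'],s['ft_force'],s['gripper_width'])
p,d=save('scene','scene12')
cv2.imwrite('pics/c15.png',cv2.resize(p[120:270,180:330],None,fx=4,fy=4,interpolation=2)[:,:,::-1])
E
```

```text
[ 0.47868918 -0.08014981  0.15144988] [0.67134081 0.70590539 0.17372715] 0.9989476995121833
```

View pics/c15.png

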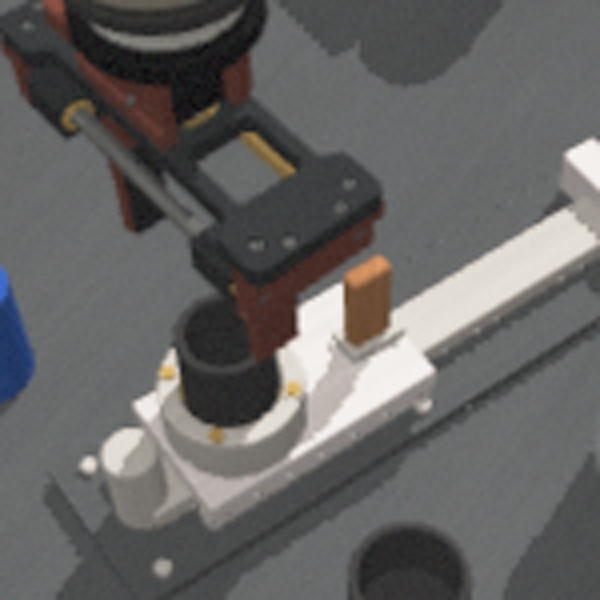

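Call:
{"method": "drive_tool", "body": {"series": [[1,[0.1,0.1,1],[0,0,0]],[1,[0.1,0.1,3],[0,0,0]],[1,[0.1,0.1,5],[0,0,0]],[1,[0.1,0.1,6.4],[0,0,0]],[1,[0.1,0.1,6.6],[0,0,0]],[0.5,[0.1,0.1,6.6],[0,0,0]],[0.3,[0.1,0.1,6.6],[0,0,0]],[0.3,[0.1,0.1,6.6],[0,0,0]],[0.3,[0.1,0.1,6.6],[0,0,0]],[0.3,[0.1,0.1,6.6],[0,0,0]]]}}

```text
time_s: 25.9
position: [0.4809, -0.0795, 0.0856]
tool_rot: [[0.243, 0.97, 0.002], [0.97, -0.243, -0.0], [0.0, 0.002, -1.0]]
ft_force: [2.9, 0.0, 1.3]
gripper_width: 0.564
```

Call:
{"method": "drive_tool", "body": {"series": [[0.3,[0,0,0.05],[0,0,0.01]],[0.3,[0,0,0.1],[0,0,0.03]],[0.3,[0,0,0.15],[0,0,0.05]],[0.3,[0,0,0.15],[0,0,0.07]],[0.3,[0,0,0.15],[0,0,0.09]],[0.3,[0,0,0.15],[0,0,0.1]],[0.3,[0,0,0.15],[0,0,0.1]],[0.3,[0,0,0.05],[0,0,0.1]],[1,[0,0,0.05],[0,0,0.1]],[1,[0,0,0.05],[0,0,0.1]]]}}

```text
time_s: 27.15
position: [0.4787, -0.0792, 0.0842]
tool_rot: [[0.34, 0.941, -0.002], [0.941, -0.34, 0.0], [-0.0, -0.002, -1.0]]
ft_force: [0.2, -0.0, 0.3]
gripper_width: 0.752
```

Call:
{"method": "drive_tool", "body": {"series": [[1,[0,0,0],[0,0,0]],[1,[0,0,0],[0,0,0]],[1,[0,0,-1],[0,0,0]],[1,[0,0,-3],[0,0,0]],[1,[0,0,-6],[0,0,0]],[1,[0,0,-9],[0,0,0]],[1,[0,0,-12],[0,0,0]],[1,[2,-2,-14],[0,0,0]],[1,[6,-6,-14.5],[0,0,0]],[1,[10,-10,-14.5],[0,0,0]]]}}

```text
time_s: 28.4
position: [0.4254, 0.0361, 0.2306]
tool_rot: [[0.342, 0.94, -0.001], [0.94, -0.342, -0.001], [-0.001, -0.0, -1.0]]
ft_force: [-1.2, -0.4, 0.5]
gripper_width: 0.999
```

Call:
{"method": "drive_tool", "body": {"series": [[1,[4,-4,0],[0,0,0]],[1,[8,-8,0],[0,0,0]],[1,[12,-12,0],[0,0,0]],[1,[16,-16,0],[0,0,0]],[1,[20,-20,0],[0,0,0]],[1,[24,-24,0],[0,0,0]],[1,[26,-26,0],[0,0,0]],[1,[28,-27,0],[0,0,0]],[1,[28,-27,0],[0,0,0]],[1,[28,-27,0],[0,0,0]]]}}

```text
time_s: 29.65
position: [0.2676, 0.3893, 0.2304]
tool_rot: [[0.342, 0.94, -0.001], [0.94, -0.342, -0.001], [-0.001, -0.001, -1.0]]
ft_force: [0.1, -0.7, 0.6]
gripper_width: 1.0
```

```bash
python3 - <<'E'
from h import *
p,d=save('scene','scene13'); q,e=save('top','top13')
cv2.imwrite('pics/c16.png',cv2.resize(q[210:285,230:330],None,fx=7,fy=7,interpolation=2)[:,:,::-1])
E
python3 m.py 13 .479 -.08 2>/dev/null
```

```text
top rim [ 0.4808 -0.0762] z 0.1245 tab ang 71.6 35 0.0357
 handle [0.5054 0.0043 0.0956] top [0.5071 0.004  0.1043] 81
  post [ 0.4597 -0.1362  0.0685] [ 462.2 -132.3] [37.8 28.1 58.9]
  stop [0.5675 0.1797 0.0405] [568.6 179.6] [24.8 79.6 71.2]
scene rim [ 0.4829 -0.0772] z 0.1253 tab ang 70.5 30 0.0357
 handle [ 5.117e-01 -5.000e-04  8.930e-02] top [0.5102 0.0017 0.1048] 61
  post [ 0.4624 -0.1361  0.0697] [ 462.1 -131.4] [40.2 29.4 72.2]
  stop [0.5707 0.1779 0.0416] [570.5 178.5] [26.6 79.8 71.6]
```

View pics/c16.png

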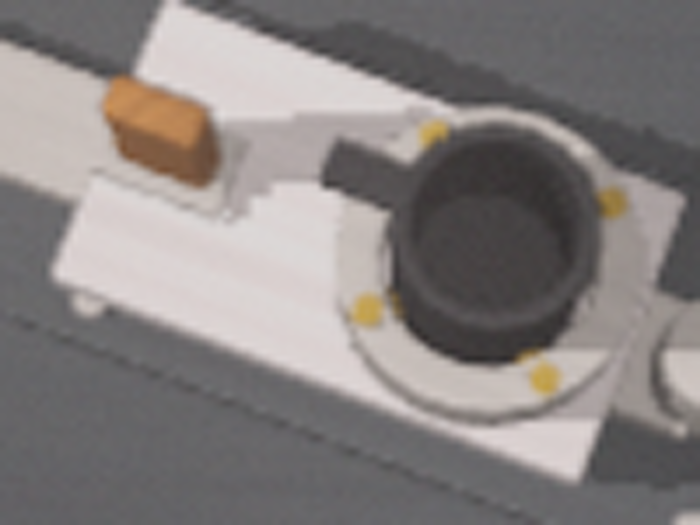

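The tab and seat are now good: the tab is at 71.6° and 70.5° in the two views, against the rail at 71.1°. Because I corrected the tab after the slide check, I'll repeat the run so the order asked is kept. There's time for it.

Call:
{"method": "drive_tool", "body": {"series": [[1,[-2,2.5,0],[0,0,0]],[1,[-5.5,7,0],[0,0,-0.02]],[1,[-9,11.5,0],[0,0,-0.02]],[1,[-12.6,16,0],[0,0,-0.02]],[1,[-16.2,20.6,0],[0,0,-0.02]],[1,[-19.8,25.2,0],[0,0,-0.02]],[1,[-23.4,29.8,0],[0,0,-0.02]],[1,[-26.4,33.6,0],[0,0,-0.02]],[1,[-28.2,35.9,1],[0,0,-0.02]],[1,[-28.2,35.9,5],[0,0,-0.02]]]}}

```text
time_s: 31.0
position: [0.5109, 0.0004, 0.1814]
tool_rot: [[0.326, 0.945, 0.004], [0.945, -0.326, 0.0], [0.002, 0.004, -1.0]]
ft_force: [-0.1, 1.3, -0.8]
gripper_width: 0.999
```

Call:
{"method": "drive_tool", "body": {"series": [[1,[0,0,2],[0,0,0]],[1,[0,0,4],[0,0,0]],[1,[0,0,5.5],[0,0,0]],[1,[0,0,6],[0,0,0]],[1,[0,0,6],[0,0,0]],[1,[0,0,6],[0,0,0]],[1,[0,0,6],[0,0,0]],[1,[0,0,6],[0,0,0]],[1,[0,0,6],[0,0,0]],[1,[0,0,6],[0,0,0]]]}}

```text
time_s: 32.25
position: [0.5084, 0.0038, 0.1202]
tool_rot: [[0.321, 0.947, -0.001], [0.947, -0.321, -0.0], [-0.0, -0.001, -1.0]]
ft_force: [0.2, -0.7, -0.1]
gripper_width: 0.998
```

Call:
{"method": "drive_tool", "body": {"series": [[1,[-0.1,0,2],[0,0,0]],[1,[-0.2,0,4],[0,0,0]],[1,[-0.2,0,5.4],[0,0,0]],[0.3,[-0.2,0,5.4],[0,0,0]],[0,[-0.2,0,5.4],[0,0,0]],[0,[-0.2,0,5.4],[0,0,0]],[0,[-0.2,0,5.4],[0,0,0]],[0,[-0.2,0,5.4],[0,0,0]],[0,[-0.2,0,5.4],[0,0,0]],[0,[-0.2,0,5.4],[0,0,0]]]}}

```text
time_s: 33.5
position: [0.5078, 0.0019, 0.0662]
tool_rot: [[0.321, 0.947, -0.001], [0.947, -0.321, -0.0], [-0.0, -0.001, -1.0]]
ft_force: [0.4, -1.3, 0.6]
gripper_width: 0.24
```

Call:
{"method": "drive_tool", "body": {"series": [[0,[0,0,0],[0,0,0]],[0,[0,0,0],[0,0,0]],[0,[0.6,0,0],[0,0,0]],[0,[1.8,0,0],[0,0,0]],[0,[3.4,0,0],[0,0,0]],[0,[5.2,0,0],[0,0,0]],[0,[7,0,0],[0,0,0]],[0,[8.8,0,0],[0,0,0]],[0,[10.6,0,0],[0,0,0]],[0,[12.2,0,0],[0,0,0]]]}}

```text
time_s: 34.75
position: [0.5481, 0.1162, 0.0663]
tool_rot: [[0.322, 0.947, 0.001], [0.947, -0.322, -0.002], [-0.002, 0.002, -1.0]]
ft_force: [4.5, -5.5, -2.7]
gripper_width: 0.137
```

Call:
{"method": "drive_tool", "body": {"series": [[0,[0.9,0,0],[0,0,0]],[0,[1.5,0,0],[0,0,0]],[0,[1.9,0,0],[0,0,0]],[0,[2.2,0,0],[0,0,0]],[0,[2.5,0,0],[0,0,0]],[0,[2.8,0,0],[0,0,0]],[0,[3.0,0,0],[0,0,0]],[0,[3.2,0,0],[0,0,0]],[0,[3.4,0,0],[0,0,0]],[0,[3.5,0,0],[0,0,0]]]}}

```text
time_s: 36.0
position: [0.5574, 0.1435, 0.0663]
tool_rot: [[0.325, 0.946, -0.002], [0.946, -0.325, -0.007], [-0.008, 0.0, -1.0]]
ft_force: [-1.5, -16.5, 4.3]
gripper_width: 0.132
```

Call:
{"method": "drive_tool", "body": {"series": [[0,[-0.5,0,0],[0,0,0]],[0,[-1,0,0],[0,0,0]],[0,[-2,0,0],[0,0,0]],[0,[-3.2,0,0],[0,0,0]],[0,[-4.6,0,0],[0,0,0]],[0,[-6,0,0],[0,0,0]],[0,[-7.5,0,0],[0,0,0]],[0,[-9.1,0,0],[0,0,0]],[0,[-10.7,0,0],[0,0,0]],[0,[-12.2,0,0],[0,0,0]]]}}

```text
time_s: 37.25
position: [0.5202, 0.0352, 0.0663]
tool_rot: [[0.32, 0.947, 0.001], [0.947, -0.32, 0.0], [0.0, 0.001, -1.0]]
ft_force: [6.1, 2.1, -5.5]
gripper_width: 0.135
```

Call:
{"method": "drive_tool", "body": {"series": [[0,[-0.9,0,0],[0,0,0]],[0,[-1.6,0,0],[0,0,0]],[0,[-2.2,0,0],[0,0,0]],[0,[-2.7,0,0],[0,0,0]],[0,[-3.1,0,0],[0,0,0]],[0,[-3.4,0,0],[0,0,0]],[0,[-3.7,0,0],[0,0,0]],[0,[-4.0,0,0],[0,0,0]],[0,[-4.2,0,0],[0,0,0]],[0,[-4.3,0,0],[0,0,0]]]}}

```text
time_s: 38.5
position: [0.5086, 0.0014, 0.0664]
tool_rot: [[0.316, 0.949, 0.003], [0.949, -0.316, 0.007], [0.008, 0.001, -1.0]]
ft_force: [10.3, 17.9, -9.2]
gripper_width: 0.135
```

Contact with the post is felt (18 N, at the same position as before). Releasing and backing off.

Call:
{"method": "drive_tool", "body": {"series": [[0,[0.4,0,0],[0,0,0]],[0,[0.6,0,0],[0,0,0]],[0.4,[0.6,0,0],[0,0,0]],[0.7,[0.6,0,0],[0,0,0]],[0.7,[0.6,0,0],[0,0,0]],[0.7,[0.6,0,0],[0,0,0]],[0.7,[0.6,0,-2],[0,0,0]],[0.7,[0.6,0,-5],[0,0,0]],[0.7,[0.6,0,-9],[0,0,0]],[0.7,[0.6,0,-13],[0,0,0]]]}}

```text
time_s: 39.75
position: [0.5069, -0.0002, 0.1972]
tool_rot: [[0.321, 0.947, -0.002], [0.947, -0.321, -0.0], [-0.001, -0.002, -1.0]]
ft_force: [0.6, 0.5, 0.5]
gripper_width: 0.698
```

Call:
{"method": "drive_tool", "body": {"series": [[0.7,[2,-2,-1],[0,0,0]],[0.7,[6,-6,-2],[0,0,0]],[0.7,[10,-10,-3],[0,0,0]],[0.7,[14,-14,-3],[0,0,0]],[0.7,[18,-18,-3],[0,0,0]],[0.7,[22,-22,-3],[0,0,0]],[0.7,[26,-26,-3],[0,0,0]],[0.7,[30,-30,-3],[0,0,0]],[0.7,[33,-33,-3],[0,0,0]],[0.7,[34,-34,-3],[0,0,0]]]}}

```text
time_s: 41.0
position: [0.2927, 0.433, 0.226]
tool_rot: [[0.317, 0.948, -0.001], [0.948, -0.317, -0.001], [-0.001, -0.001, -1.0]]
ft_force: [0.6, -0.6, -0.0]
gripper_width: 0.701
```

```bash
python3 - <<'E'
from h import *
p,d=save('scene','scene14'); q,e=save('top','top14')
cv2.imwrite('pics/c17.png',cv2.resize(q[110:290,130:350],None,fx=3.3,fy=3.3,interpolation=2)[:,:,::-1])
s=manip.sense(); print(s['time_s'],s['joint_vel'].round(3))
E
python3 m.py 14 .479 -.08 2>/dev/null
```

```text
41.1 [ 0.024 -0.025  0.042  0.029  0.02  -0.001  0.009]
top rim [ 0.4808 -0.0763] z 0.1248 tab ang 71.8 37 0.0356
 handle [0.5054 0.0043 0.0953] top [0.5071 0.0041 0.1043] 81
  post [ 0.4598 -0.1361  0.0685] [ 462.5 -134.5] [34.5 28.1 29.9]
  stop [0.5676 0.1795 0.0406] [568.6 179.7] [25.  79.5 71.1]
scene rim [ 0.483 -0.077] z 0.1251 tab ang 71.1 29 0.0358
 handle [ 5.118e-01 -5.000e-04  8.890e-02] top [0.5104 0.0016 0.1052] 60
  post [ 0.4625 -0.1364  0.0698] [ 462.7 -131.6] [40.1 28.4 71.6]
  stop [0.5712 0.1778 0.0416] [570. 179.] [25.6 80.9 71.1]
```

View pics/c17.png

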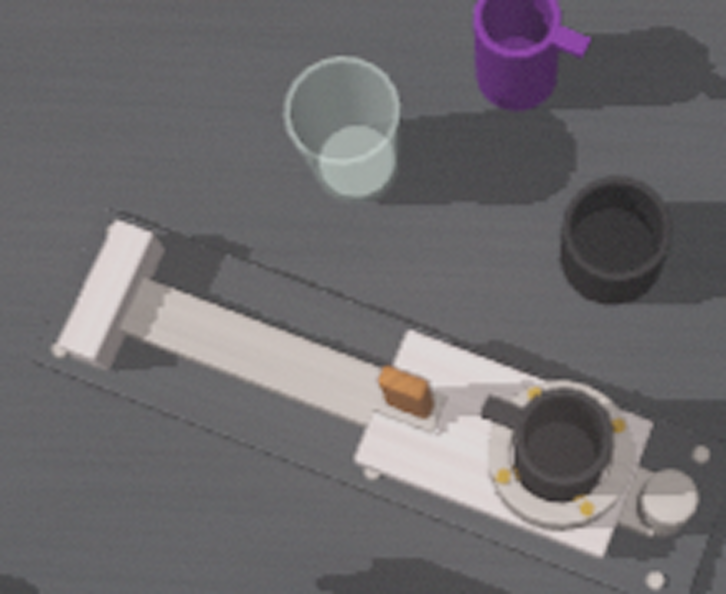

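The final view shows the cup seated with its tab towards the handle, the carriage against the post, and the jar and spare cup where they started. Handing in.

```bash
python3 -c "
from plant import manip; print(manip.sign_off())"
```

```text
the job is handed in; nothing more can be done
None
```

The cup is home with its tab at the handle, the carriage is back against the round post, and the job was handed in at about 41 s of the 54 s allowed.

- **Seating:** I gripped the cup and twisted it down about 14 mm. Its rim now measures 0.125 m above the bench, against 0.124 expected when fully home, and it still read that after the last run.
- **Tab:** After the first twist and slide run the tab was about 5° short of the handle, so I regripped and turned it. It now reads 71.8° and 71.1° in the two views; the rail towards the handle is at 71.1°.
- **Slide check:** Because that correction came after the first run, I ran the whole slide again using the handle. It moved about 150 mm each way at a few newtons, with a firm stop felt at both ends (about 17–18 N).
- **Left alone:** The jar and the spare cup look unmoved in the last picture, and nothing was touching when I handed in.

**Disagreements:**
- Both cameras put the fingertips about 35 mm higher than the reported tool position implied. I went by the cameras, and the grips bore that out.
- The wrist force peaked at about 42 N in the readings at the end of the first twist. That was the pads pressing the cup down.

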